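Ease open the touch-latch flap with the blue spot

ROBOT

A 6-joint arm with a two-finger parallel gripper is mounted at the origin on the work surface. World frame = base frame: x ahead of the robot, y to its left, z up, the work surface at z = 0. Lengths are in m, angles in degrees, forces in N, time in s.
With the tool pointing down it reaches from about 0.3 to 0.75 m from the base axis. Payload 8.5 kg.
Tool frame: the origin (TCP) lies at the centre of the arm's flange, where the gripper is bolted on; the fingertips stand 166 mm ahead of it and the grasp point (between the pads) lies 147 mm ahead of it; z points along the fingers, y is the line along which they close (so a half turn about z gives the same grasp; the last joint's range is limited). The gripper opens to 88 mm and grips with 3 to 60 N. Pads are 18 mm wide; open, the fingers measure 123 mm over their backs; the gripper's body (75 mm by 187 mm) begins 45 mm behind the grasp point.
Start: joints at [-84.872, 21.807, 74.336, -0, 83.858, -12.336], TCP at [0.165, -0.525, 0.405] pointing down, gripper open.
Joint ranges: [-178.18, 178.18], [-50.72, 133.34], [12.68, 142.11], [-81.47, 261.47], [9.98, 163.14], [-165.26, 165.26]. Speed limits (degrees/s): [136.94, 136.94, 180, 180, 180, 180].

INTERFACE

Orientations are given as [roll, pitch, yaw] about the fixed x, y, z axes, in that order (R = Rz(yaw) Ry(pitch) Rx(roll)).
In Python, from station import env, grab_frame, get_calibration, close_job, spotter gives the robot as it stands.
- The arm moves only by the tool drive_tool, never from a script. Its argument "motion" is text: rows parted by semicolons, each of 7 numbers parted by spaces: the gripper command: -1 is shut, 1 is fully open, values between are in proportion, then the shift along the tool's x, y, z each as a share of 0.25 m, from -1 to 1, then the turn, a rotation vector about the tool's x, y, z each as a share of 90 degrees, from -1 to 1. A call has 1 to 20 rows; each row is the pose to reach, as a shift and turn from the pose commanded when the call began, along the tool's axes at that moment; what a row does not reach only later rows make up. A row lasts 1/10 s, in which the tool goes at most 50 mm and 8.59 degrees, less where a joint would pass 70% of its speed; a pose out of reach is approached as far as the arm can. A call with a number of a shift or a turn outside -1 to 1 is refused whole. A call with a gripper value outside its range is refused whole. The fingers move at their own pace and stop on an object; "force" is the grip in N (left out, the last holds). Time passes only in rows, so rows that repeat a pose let the fingers close. It gives the time, the measured TCP pose, the force, the opening and the grip force at its end, in the units of the state.
- env.observe(): the state, without advancing time (a new reading comes with each control period).
- grab_frame(name): name is "scene" or "top"; returns the picture (420x560x3 uint8, red, green, blue); there is no depth.
- get_calibration(name): a dict with "fx", "fy", "cx", "cy" (pixels), "eye" and "orientation" of the camera in the world. Camera axes: x right, y down, z forward; pixel columns grow to the right and rows downward; lengths in m; the calibration is good to about 2 mm. A picture is of the moment at which its call begins. get_calibration takes no time and is no camera call.
- close_job(): hands the job in; it is judged then, once.
Trained networks look in the newest picture that a camera, given by its name, has taken for a name from the list of things; names that differ only in an ending like _2 or _b are one class to them, and where a whole thing is asked for, a point or a joint stands for the part that bears it (a point fixed in the world has none). Each returns a list of dicts, best first, with "conf" (0 to 1); they miss things now and then, are a little off and sometimes report something else, mostly with a low value. They report only what shows in the picture. A call takes as long as a camera call.
- spotter.find_in(camera, name): "position" ([x, y, z] in m, in the coordinates of the camera as it stood for that picture, good to about 4 mm: the middle of the surface that is visible of it).
- spotter.trace(camera, name): "mask" (420x560 bool, what is visible of it).
- spotter.tip_of(camera, name): "position" ([x, y, z] in m, in the coordinates of the camera as it stood for that picture, good to about 4 mm: a listed point, or the origin of a listed thing).
The state is a dict: "time": time; "joint_pos": joint angles; "dq": joint speeds; "tau": joint torques, N m; "position": TCP position; "orientation": TCP orientation; "force": force on the tool from outside, world axes, zero at the start; "ft_torque": the same for the moment, N m; "finger_gap": finger opening in m; "grasp_force": force on a finger pad.
Only numpy, scipy, OpenCV 4.12 (cv2) and the standard library are available. Lean on these libraries where they do the work, as an engineer would, in place of code of your own. Each camera call takes 0.05 s, during which the arm holds its last target. There are 200 camera calls.

TASK

Two little white-ash boxes on the shelf have touch-latch flaps in their tops. Press down on the flap with the blue spot until it clicks, then keep your fingertips on it and let it rise slowly under them until it stands fully open, so that it never flies up on its own. Then take your hand away; leave the flap with the orange spot shut and the blue batter dispenser where it stands.

Things in the scene. Friction and masses are not known exactly. Their poses are not given: they have to be found in the camera images.
- blue_mark (a point): Centre of the blue spot (30 mm) on the upper face of the pale flap to open, 158 (x) x 120 (y) x 10 mm, flush in the top of a fixed box 190 x 140, 110 mm high. Shut, its axes are: x level, towards the hinge (away from the robot), y level along the hinge, z up; it turns with the flap. Hinge line 105 mm from it along +x at upper-face height; free edge 54 mm along -x, sides 60 mm either way.
- blue_flap (a joint): Blue-spot flap's angle, rad: 0 shut (latched), negative pressed in, positive as the free edge rises. At the spot 3-5 N presses it; it unlatches near -0.04 (4-5 mm in), hard stop at -0.07 (7 mm). Then a spring lifts it with 1-4 N after the fingers to its stop, 0.70, fully open, where it stays: 88 mm higher, straight over the spot's shut place; free edge 102 mm. Let go, it flies up.
- orange_flap (a joint): Angle of the other flap, rad, 0 shut: same make and behaviour, but with an orange spot, in a second box of the same kind 220 to 500 mm to the left or right of the first. It stays shut.
- dispenser: Blue plastic batter dispenser, empty and closed, loose, standing upright beyond the boxes: 88 mm across (handle reaches 74 mm from its axis), 149 mm high, white lid. Origin at the centre of its underside, z up. Not to be disturbed.

How it is judged:
By the outcome, as a careful person would: the job done as asked, in the order asked, and still so for the second after the job is handed in, with the robot touching nothing.
It also fails if it takes over 32 s, if anything falls off the work surface, if the arm or the gripper's body presses on something with over 40 N, if the wrist force passes 120 N, or if a joint passes its speed limit or range.

## Working session

There is one attempt and no reset: what is moved stays moved. The work goes in short steps, Python scripts to look and compute and a tool call to move; the robot and the scene stay as the last step left them, time stands still between calls to the robot, and variables do not carry over. Pictures are saved under pics/ and viewed, at most 10 in all, crops included, and the job is handed in when it is done.

Besides the shell and the picture viewer there is one more tool, called after "Emit:" as name(argument=value, ...), one argument or row to a line, values as JSON. drive_tool: Moves the arm, as the interface text tells. Its arguments: {"type":"object","properties":{"motion":{"type":"string"},"force":{"type":"number"}},"required":["motion"]}

```bash
mkdir -p pics; ls
cat > h.py <<'E'
import numpy as np, cv2
from scipy.spatial.transform import Rotation as R
from station import env, grab_frame, get_calibration, close_job, spotter
def Rc(c):
    o=np.array(c["orientation"],float)
    return o if o.shape==(3,3) else R.from_euler('xyz',o,degrees=True).as_matrix()
def w(cam,p):
    c=get_calibration(cam); return Rc(c)@np.array(p)+np.array(c["eye"])
def px2w(cam,u,v,z):
    c=get_calibration(cam); d=Rc(c)@np.array([(u-c["cx"])/c["fx"],(v-c["cy"])/c["fy"],1]); e=np.array(c["eye"])
    return e+d*(z-e[2])/d[2]
E
python3 - <<'E'
from h import *
ims=[]
for cam in("scene","top"):
    im=grab_frame(cam); cv2.imwrite(f"pics/{cam}0.png",im[:,:,::-1])
    print(cam,get_calibration(cam))
    for n in("blue_mark","dispenser"):
        for d in spotter.tip_of(cam,n)[:3]: print(n,round(d["conf"],2),w(cam,d["position"]).round(4))
    for n in("blue_flap","orange_flap"):
        for d in spotter.find_in(cam,n)[:3]: print(n,round(d["conf"],2),w(cam,d["position"]).round(4))
    hsv=cv2.cvtColor(im,cv2.COLOR_RGB2HSV)
    for nm,lo,hi in(("blue",95,130),("orange",5,20)):
        m=cv2.inRange(hsv,(lo,110,60),(hi,255,255))
        n,_,st,ce=cv2.connectedComponentsWithStats(m)
        for i in range(1,n):
            if st[i,4]>25: print(nm,st[i],ce[i].round(1),px2w(cam,*ce[i],.11).round(4))
print(env.observe())
E
```

```text
pics
scene {'fx': 483.2668527721366, 'fy': 483.2668527721366, 'cx': 287.9835991677198, 'cy': 212.65479411185225, 'eye': array([ 1.26993248, -0.49206425,  0.60154713]), 'orientation': array([-1.23427729e+02,  3.14956347e-02,  5.14943079e+01])}
blue_mark 0.97 [0.53   0.2174 0.1071]
dispenser 0.92 [0.8016 0.064  0.0051]
blue_flap 0.97 [0.5601 0.2132 0.1131]
orange_flap 0.58 [ 0.5336 -0.1269  0.1071]
blue [323 145  12   6  49] [328.6 147.4] [0.5305 0.2164 0.11  ]
blue [390 214  14  26 157] [397.8 226.5] [0.8429 0.0956 0.11  ]
blue [354 227  35  38 758] [370.2 243.5] [0.8469 0.021  0.11  ]
blue [ 136  345   87   70 2063] [176.4 384.1] [ 0.896  -0.3662  0.11  ]
blue [161 348  14  10  37] [168.1 351.8] [ 0.845  -0.3514  0.11  ]
orange [   0    0   47   59 2039] [18.1 29.5] [-1.1726 -0.0463  0.11  ]
orange [281  60  10  13  45] [284.  65.] [-0.0423  0.5342  0.11  ]
orange [317  75  78  32 228] [358.6  90.8] [0.3016 0.5476 0.11  ]
orange [185 185  15   8  95] [192.2 188.4] [ 0.4988 -0.1236  0.11  ]
orange [550 260  10  12  81] [555.3 265.6] [1.0698 0.2075 0.11  ]
top {'fx': 385.8237333032355,
[... 539 characters left out ...]
[0.5281 0.218  0.11  ]
{'time': 0.5, 'joint_pos': array([-8.48726665e+01,  2.18074475e+01,  7.43386609e+01, -9.27506618e-04,
        8.38592978e+01, -1.23373626e+01]), 'dq': array([ 0.15192907,  0.03477552, -0.11373204,  0.07520995, -0.05570279,
       -0.06547792]), 'tau': array([-1.05958366e-03, -4.37514067e+01, -2.24607575e+01,  7.13386433e-02,
        3.15991289e-02, -1.86782063e-05]), 'position': array([ 0.16504442, -0.5246239 ,  0.40472371]), 'orientation': array([-1.79994522e+02, -2.54253714e-04,  1.74647953e+01]), 'force': array([-0.34347364, -0.48967073,  0.72864896]), 'ft_torque': array([-0.00649821,  0.0289545 ,  0.00181408]), 'grasp_force': 0.0, 'finger_gap': 0.08826370320805786}
```

View pics/top0.png

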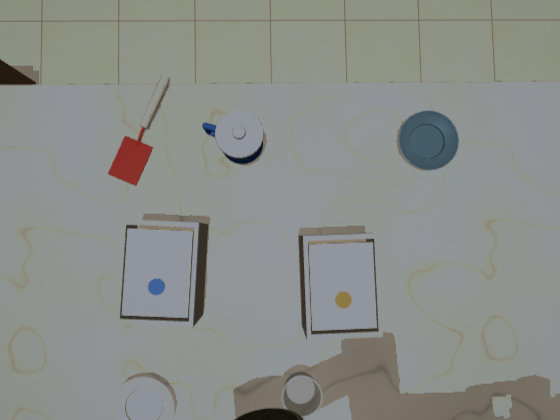

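View pics/scene0.png

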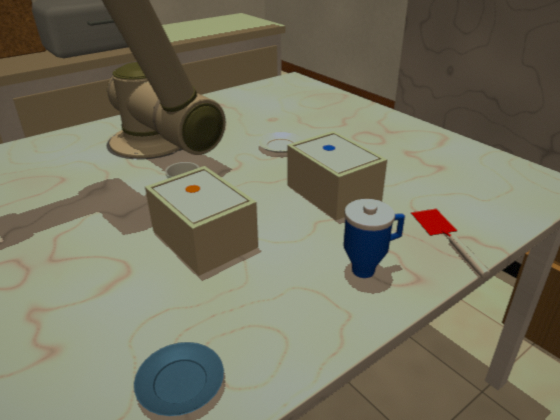

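```bash
cat >> h.py <<'E'
def plan(target, yaw):
    s=env.observe(); Rt=R.from_euler('xyz',s["orientation"],degrees=True)
    d=Rt.inv().apply(np.array(target)-s["position"]); rv=(Rt.inv()*R.from_euler('xyz',[180,0,yaw],degrees=True)).as_rotvec()
    print("t",round(s["time"],2),"pos",s["position"].round(4),"rpy",s["orientation"].round(2),"F",s["force"].round(1)); print("shift share",(d/.25).round(4),"turn share",(np.degrees(rv)/90).round(4))
E
python3 - <<'E'
from h import *
im=cv2.imread("pics/top0.png"); hsv=cv2.cvtColor(im,cv2.COLOR_BGR2HSV)
for p in((126,226),(193,230),(189,320),(121,318)): print(p,px2w("top",*p,.11).round(4))
m=spotter.trace("top","blue_flap")
if m:
    print(m[0]["conf"]); c=np.argwhere(m[0]["mask"])[:,::-1]
    P=np.array([px2w("top",*q,.11)[:2] for q in c]); r=cv2.minAreaRect((P*1000).astype(np.float32)); print(r)
plan([.53,.217,.325],0)
E
```

```text
(126, 226) [0.6388 0.2722 0.11  ]
(193, 230) [0.6293 0.1504 0.11  ]
(189, 320) [0.4664 0.1586 0.11  ]
(121, 318) [0.4729 0.2806 0.11  ]
0.93Traceback (most recent call last):
  File "<stdin>", line 7, in <module>
  File "h.py", line 10, in px2w
    c=get_calibration(cam); d=Rc(c)@np.array([(u-c["cx"])/c["fx"],(v-c["cy"])/c["fy"],1]); e=np.array(c["eye"])
ValueError: time passes only in moves, steps and waits
```

Emit:
drive_tool(
  motion="-1 0.76 -0.8 0 0 0 0;-1 0.76 -0.8 0 0 0 0;-1 0.76 -0.8 0 0 0 0;-1 0.76 -0.8 0 0 0 0;-1 0.76 -0.8 0 0 0 0;-1 0.76 -0.8 0 0 0 0;-1 0.76 -0.8 0 0 0 0",
  force=20,
)

```text
time: 1.25
position: [0.287, -0.2743, 0.4051]
orientation: [180.0, -0.0, 17.7]
force: [-0.7, -0.1, 0.1]
finger_gap: 0.0343
grasp_force: 0.0
```

Emit:
drive_tool(
  motion="-1 0.76 -0.8 0 0 0 0;-1 0.76 -0.8 0 0 0 0;-1 0.76 -0.8 0 0 0 0;-1 0.76 -0.8 0 0 0 0;-1 0.76 -0.8 0 0 0 0;-1 0.76 -0.8 0 0 0 0;-1 0.76 -0.8 0 0 0 0",
)

```text
time: 1.95
position: [0.4085, -0.0275, 0.4047]
orientation: [-180.0, -0.0, 17.7]
force: [0.1, -0.2, -0.3]
finger_gap: 0.0007
grasp_force: 0.0
```

Emit:
drive_tool(
  motion="-1 0.76 -0.79 0.3 0 0 0.23;-1 0.76 -0.79 0.3 0 0 0.23;-1 0.76 -0.79 0.3 0 0 0.23;-1 0.76 -0.79 0.3 0 0 0.23;-1 0.76 -0.79 0.3 0 0 0.23;-1 0.76 -0.79 0.3 0 0 0.23;-1 0.76 -0.79 0.3 0 0 0.23;-1 0.76 -0.79 0.3 0 0 0.23;-1 0.76 -0.79 0.3 0 0 0.23",
)

```text
time: 2.85
position: [0.5297, 0.2147, 0.3301]
orientation: [180.0, -0.0, -3.3]
force: [0.5, -1.2, 0.3]
finger_gap: 0.0007
grasp_force: 0.0
```

Run:
```python
from h import *
plan([.528,.217,.276],-3.3); print(env.observe()["joint_pos"].round(1),env.observe()["finger_gap"])
im=grab_frame("scene"); 
cv2.imwrite("pics/s1.png",cv2.resize(im[60:270,150:450,::-1],None,fx=2.6,fy=2.6))
```

```text
t 2.85 pos [0.5297 0.2147 0.3301] rpy [ 1.7998e+02 -1.0000e-02 -3.3300e+00] F [ 0.5 -1.2  0.3]
shift share [-0.0074 -0.009   0.2163] turn share [ 0.0002 -0.0002 -0.0004]
[ 10.2  27.5  77.8  -0.   74.6 103.5] 0.0006745328900330702
```

View pics/s1.png

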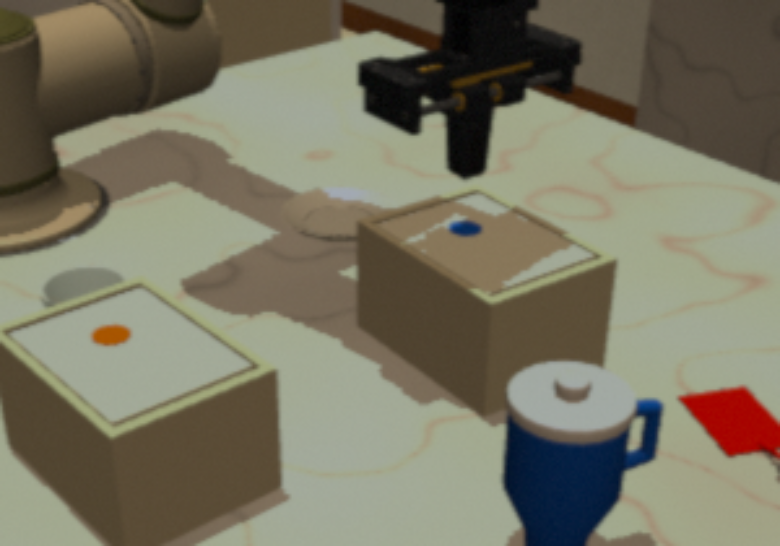

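Emit:
drive_tool(
  motion="-1 -0.007 -0.009 0.1 0 0 0;-1 -0.007 -0.009 0.17 0 0 0;-1 -0.007 -0.009 0.18 0 0 0;-1 -0.007 -0.009 0.19 0 0 0;-1 -0.007 -0.009 0.196 0 0 0;-1 -0.007 -0.009 0.2 0 0 0;-1 -0.007 -0.009 0.204 0 0 0;-1 -0.007 -0.009 0.204 0 0 0;-1 -0.007 -0.009 0.204 0 0 0",
)

```text
time: 3.8
position: [0.5279, 0.2188, 0.2789]
orientation: [-180.0, -0.0, -3.2]
force: [-0.2, 0.2, -0.1]
finger_gap: 0.0005
grasp_force: 0.0
```

Emit:
drive_tool(
  motion="-1 0 0 0.004 0 0 0;-1 0 0 0.008 0 0 0;-1 0 0 0.012 0 0 0;-1 0 0 0.012 0 0 0",
)

```text
time: 4.2
position: [0.5278, 0.2187, 0.276]
orientation: [-180.0, -0.0, -3.2]
force: [-1.8, 0.1, 3.6]
finger_gap: 0.0002
grasp_force: 1.9
```

Emit:
drive_tool(
  motion="-1 0 0 0.004 0 0 0;-1 0 0 0.008 0 0 0;-1 0 0 0.008 0 0 0",
)

```text
time: 4.5
position: [0.5279, 0.2187, 0.2739]
orientation: [-180.0, -0.0, -3.2]
force: [-1.5, -0.0, 4.0]
finger_gap: -0.0001
grasp_force: 2.1
```

Emit:
drive_tool(
  motion="-1 0 0 0.004 0 0 0;-1 0 0 0.004 0 0 0",
)

```text
time: 4.7
position: [0.5279, 0.2187, 0.2729]
orientation: [-180.0, -0.0, -3.2]
force: [-2.1, 0.1, 3.8]
finger_gap: 0.0011
grasp_force: 2.4
```

Emit:
drive_tool(
  motion="-1 0 0 0.004 0 0 0;-1 0 0 0.004 0 0 0",
)

```text
time: 4.9
position: [0.5279, 0.2187, 0.2719]
orientation: [-180.0, -0.0, -3.2]
force: [-1.3, -0.6, 5.8]
finger_gap: 0.0008
grasp_force: 2.4
```

Emit:
drive_tool(
  motion="-1 0 0 0.004 0 0 0;-1 0 0 0.004 0 0 0",
)

```text
time: 5.1
position: [0.5279, 0.2187, 0.2709]
orientation: [-180.0, -0.0, -3.2]
force: [-1.0, -0.5, 5.0]
finger_gap: 0.0003
grasp_force: 2.5
```

Emit:
drive_tool(
  motion="-1 0 0 0.004 0 0 0;-1 0 0 0.004 0 0 0",
)

```text
time: 5.3
position: [0.528, 0.2187, 0.27]
orientation: [-180.0, -0.0, -3.2]
force: [-2.0, 0.5, 4.4]
finger_gap: 0.0004
grasp_force: 2.5
```

Emit:
drive_tool(
  motion="-1 0 0 0.003 0 0 0;-1 0 0 0.003 0 0 0",
)

```text
time: 5.5
position: [0.528, 0.2187, 0.2694]
orientation: [-180.0, -0.1, -3.2]
force: [-0.6, 0.1, 6.8]
finger_gap: 0.0001
grasp_force: 3.1
```

Emit:
drive_tool(
  motion="-1 0 0 -0.003 0 0 0;-1 0 0 -0.006 0 0 0;-1 0 0 -0.01 0 0 0;-1 0 0 -0.014 0 0 0;-1 0 0 -0.018 0 0 0;-1 0 0 -0.022 0 0 0;-1 0 0 -0.026 0 0 0;-1 0 0 -0.03 0 0 0;-1 0 0 -0.034 0 0 0;-1 0 0 -0.038 0 0 0;-1 0 0 -0.042 0 0 0;-1 0 0 -0.046 0 0 0;-1 0 0 -0.05 0 0 0;-1 0 0 -0.054 0 0 0;-1 0 0 -0.058 0 0 0",
)

```text
time: 7.0
position: [0.528, 0.2187, 0.2837]
orientation: [-180.0, -0.0, -3.2]
force: [0.1, -0.2, 2.7]
finger_gap: 0.0005
grasp_force: 1.5
```

Released and following my fingertips (2.7 N at 7 mm above shut). Continue slowly.

Emit:
drive_tool(
  motion="-1 0 0 -0.005 0 0 0;-1 0 0 -0.01 0 0 0;-1 0 0 -0.015 0 0 0;-1 0 0 -0.02 0 0 0;-1 0 0 -0.025 0 0 0;-1 0 0 -0.03 0 0 0;-1 0 0 -0.035 0 0 0;-1 0 0 -0.04 0 0 0;-1 0 0 -0.045 0 0 0;-1 0 0 -0.05 0 0 0;-1 0 0 -0.055 0 0 0;-1 0 0 -0.06 0 0 0;-1 0 0 -0.065 0 0 0;-1 0 0 -0.07 0 0 0;-1 0 0 -0.075 0 0 0;-1 0 0 -0.08 0 0 0;-1 0 0 -0.085 0 0 0;-1 0 0 -0.09 0 0 0;-1 0 0 -0.095 0 0 0;-1 0 0 -0.1 0 0 0",
)

```text
time: 9.0
position: [0.5278, 0.2187, 0.3086]
orientation: [180.0, 0.0, -3.2]
force: [1.5, 0.2, 1.7]
finger_gap: 0.0003
grasp_force: 1.2
```

Emit:
drive_tool(
  motion="-1 0 0 -0.005 0 0 0;-1 0 0 -0.01 0 0 0;-1 0 0 -0.015 0 0 0;-1 0 0 -0.02 0 0 0;-1 0 0 -0.025 0 0 0;-1 0 0 -0.03 0 0 0;-1 0 0 -0.035 0 0 0;-1 0 0 -0.04 0 0 0;-1 0 0 -0.045 0 0 0;-1 0 0 -0.05 0 0 0;-1 0 0 -0.055 0 0 0;-1 0 0 -0.06 0 0 0;-1 0 0 -0.065 0 0 0;-1 0 0 -0.07 0 0 0;-1 0 0 -0.075 0 0 0;-1 0 0 -0.08 0 0 0;-1 0 0 -0.085 0 0 0;-1 0 0 -0.09 0 0 0;-1 0 0 -0.095 0 0 0;-1 0 0 -0.1 0 0 0",
)

```text
time: 11.0
position: [0.5278, 0.2187, 0.3336]
orientation: [180.0, 0.0, -3.2]
force: [1.9, 0.4, 1.2]
finger_gap: 0.0006
grasp_force: 1.0
```

Run:
```python
from h import *
im=grab_frame("scene"); 
cv2.imwrite("pics/s2.png",cv2.resize(im[60:270,150:450,::-1],None,fx=2.6,fy=2.6))
```

```text
(no output)
```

View pics/s2.png

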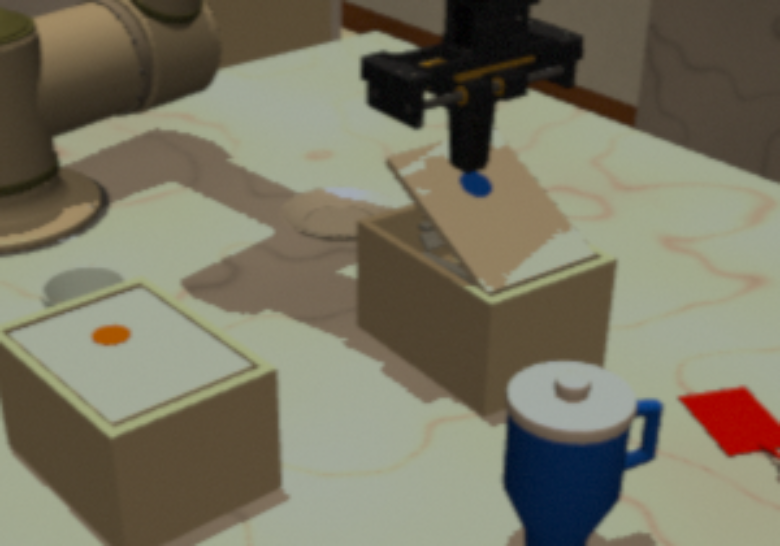

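The picture shows the flap about half open, with the fingertips (470,165) resting on it just beyond the spot (476,184). The orange flap is still shut.

Emit:
drive_tool(
  motion="-1 0 0 -0.005 0 0 0;-1 0 0 -0.01 0 0 0;-1 0 0 -0.015 0 0 0;-1 0 0 -0.02 0 0 0;-1 0 0 -0.025 0 0 0;-1 0 0 -0.03 0 0 0;-1 0 0 -0.035 0 0 0;-1 0 0 -0.04 0 0 0;-1 0 0 -0.045 0 0 0;-1 0 0 -0.05 0 0 0;-1 0 0 -0.055 0 0 0;-1 0 0 -0.06 0 0 0;-1 0 0 -0.065 0 0 0;-1 0 0 -0.07 0 0 0;-1 0 0 -0.075 0 0 0;-1 0 0 -0.08 0 0 0;-1 0 0 -0.085 0 0 0;-1 0 0 -0.09 0 0 0;-1 0 0 -0.095 0 0 0;-1 0 0 -0.1 0 0 0",
)

```text
time: 13.05
position: [0.5278, 0.2187, 0.3586]
orientation: [-180.0, 0.0, -3.2]
force: [2.2, 0.7, 0.4]
finger_gap: 0.0001
grasp_force: 0.7
```

Emit:
drive_tool(
  motion="-1 0 0 -0.004 0 0 0;-1 0 0 -0.008 0 0 0;-1 0 0 -0.012 0 0 0;-1 0 0 -0.016 0 0 0;-1 0 0 -0.02 0 0 0;-1 0 0 -0.024 0 0 0;-1 0 0 -0.028 0 0 0;-1 0 0 -0.032 0 0 0;-1 0 0 -0.036 0 0 0;-1 0 0 -0.04 0 0 0;-1 0 0 -0.044 0 0 0;-1 0 0 -0.048 0 0 0;-1 0 0 -0.052 0 0 0;-1 0 0 -0.056 0 0 0;-1 0 0 -0.06 0 0 0;-1 0 0 -0.064 0 0 0;-1 0 0 -0.068 0 0 0;-1 0 0 -0.072 0 0 0",
)

```text
time: 14.85
position: [0.5277, 0.2188, 0.3764]
orientation: [180.0, 0.0, -3.2]
force: [0.2, -0.7, 0.3]
finger_gap: 0.0004
grasp_force: 0.0
```

Emit:
drive_tool(
  motion="-1 0 0 -0.004 0 0 0;-1 0 0 -0.008 0 0 0;-1 0 0 -0.012 0 0 0;-1 0 0 -0.016 0 0 0;-1 0 0 -0.02 0 0 0;-1 0 0 -0.024 0 0 0;-1 0 0 -0.028 0 0 0;-1 0 0 -0.032 0 0 0",
)

```text
time: 15.65
position: [0.5278, 0.2187, 0.3846]
orientation: [180.0, -0.0, -3.2]
force: [-0.3, -0.4, 0.3]
finger_gap: 0.0001
grasp_force: 0.0
```

Contact ended at the expected full-open height. Now I retreat upwards and check.

Emit:
drive_tool(
  motion="-1 0 0 -0.1 0 0 0;-1 0 0 -0.3 0 0 0;-1 -0.2 0 -0.4 0 0 0;-1 -0.4 0 -0.4 0 0 0;-1 -0.4 0 -0.4 0 0 0;-1 -0.4 0 -0.4 0 0 0;-1 -0.4 0 -0.4 0 0 0",
)

```text
time: 16.35
position: [0.4288, 0.2243, 0.4844]
orientation: [180.0, -0.0, -3.2]
force: [0.2, -0.6, 0.5]
finger_gap: 0.0006
grasp_force: 0.0
```

Run:
```python
from h import *
im=grab_frame("scene"); 
cv2.imwrite("pics/s3.png",cv2.resize(im[60:270,150:450,::-1],None,fx=2.6,fy=2.6))
for d in spotter.tip_of("scene","blue_mark")[:1]: print(d["conf"],w("scene",d["position"]).round(4))
for d in spotter.tip_of("scene","dispenser")[:1]: print(d["conf"],w("scene",d["position"]).round(4))
```

```text
0.8 [0.5568 0.2136 0.1769]
0.85 [0.8003 0.0628 0.0012]
```

View pics/s3.png

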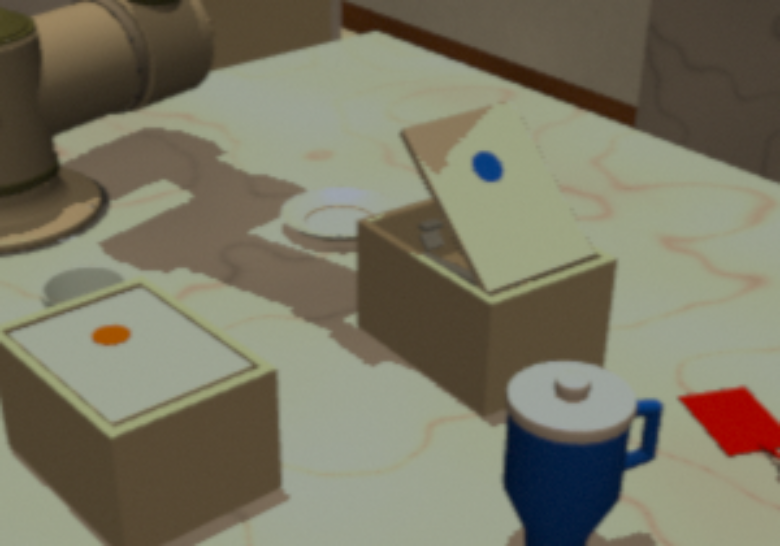

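The blue spot's flap stands fully open, with the spot at (487,166) and 67 mm higher, as expected for 0.70 rad. The orange flap is shut and the dispenser hasn't moved.

```bash
python3 -c "from h import *; print(close_job())"
```

```text
the job is handed in; nothing more can be done
None
```

The blue-spot flap was pressed until it unlatched, followed up under the fingertips until it stood fully open, and the hand then taken clear; the orange flap stayed shut, the dispenser was not moved, and the job was handed in at about 16.5 s.

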